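# Build up the spare spindle: housing on base, cap on housing

## Robot

A 6-joint arm with a two-finger parallel gripper is mounted at the origin on a cart in front of the work surface, level with it; the furniture and walls round the work are solid. World frame = base frame: x ahead of the robot, y to its left, z up, the work surface at z = 0. Lengths are in m, angles in rad, forces in N, time in s.
With the tool pointing down it reaches from about 0.4 to 0.825 m from the base axis. Payload 7 kg.
Tool frame: the origin (TCP) lies at the very end of the fingers, on their centre line; the grasp point (between the pads) lies 19 mm behind it; z points along the fingers, y is the line along which they close (so a half turn about z gives the same grasp; the last joint's range is limited). The gripper opens to 88 mm and grips with 3 to 60 N. Pads are 19 mm wide; open, the fingers measure 130 mm over their backs; the gripper's body (78 mm by 193 mm) begins 47 mm behind the grasp point.
Start: joints at [-0.86, 0.359, 0.012, 0, -1.224, -0.288], TCP at [0.277, -0.616, 0.227] pointing down, gripper open.
Joint ranges: [-3.07, 3.07], [-1.43, 2.12], [-1.02, 1.25], [-3.03, 1.67], [-3.05, -0], [-3.03, 3.03]. Speed limits (rad/s): [2.39, 2.39, 3.01, 3.14, 3.14, 3.14].

## Interface

Orientations are given as [roll, pitch, yaw] about the fixed x, y, z axes, in that order (R = Rz(yaw) Ry(pitch) Rx(roll)).
In Python, from station import arm gives the robot as it stands.
- The arm moves only by the tool step_arm, never from a script. Its argument "rows" is a list of rows, each a list of 5 numbers: the shift along the world's x, y, z in m, then the turn about the world's z in rad, then the finger opening in m, from 0 to 0.0876. In form: [[x, y, z, spin, gripper], ...]. A call has 1 to 20 rows; each row is the pose to reach, as a shift and turn from the pose commanded when the call began; what a row does not reach only later rows make up. A row lasts 1/10 s, in which the tool goes at most 50 mm and 8.59 degrees, less where a joint would pass 70% of its speed; a pose out of reach is approached as far as the arm can. A call with a gripper value outside its range is refused whole. The fingers move at their own pace and stop on an object; "newtons" is the grip in N (left out, the last holds). Time passes only in rows, so rows that repeat a pose let the fingers close. It gives the time, the measured TCP pose, the force, the opening and the grip force at its end, in the units of the state.
- arm.get_state(): the state, without advancing time (a new reading comes with each control period).
- arm.grab_frame(name): name is "side" or "top" or "wrist"; returns a dict with "color" (400x640x3 uint8, blue, green, red), "vfov" (degrees; the focal length in pixels is half the picture's height over the tangent of half this angle, whatever the lens; pixels are square), "cx", "cy" (the principal point, pixels), "rvec" (rotation vector, rad) and "tvec" (3), from world to camera coordinates, as OpenCV has them. Camera axes: x right, y down, z forward; pixel columns grow to the right and rows downward; lengths in m; the calibration is good to about 2 mm. A picture is of the moment at which its call begins. There is no depth.
- arm.job_done(): hands the job in; it is judged then, once.
The state is a dict: "t": time; "q": joint angles; "qd": joint speeds; "joint_efforts": joint torques, N m; "eef_pos": TCP position; "ee_rot": TCP orientation; "force": force on the tool from outside, world axes, zero at the start; "moment": the same for the moment, N m; "width": finger opening in m; "gripper_force": force on a finger pad.
Only numpy, scipy, OpenCV 4.12 (cv2) and the standard library are available. Lean on these libraries where they do the work, as an engineer would, in place of code of your own. Each camera call takes 0.05 s, during which the arm holds its last target. There are 200 camera calls.

## Task

Set the two-eared bearing housing flange face down on the centring spigot of the spindle base, fully home, with its two ears squarely over the two ears of the base so that the screws can go in. Then seat the round end cap, flange down and fully home, on the small spigot on top of the housing. Lower the parts, do not drop them; let go of both, and leave the other things on the bench where they lie.

Things in the scene. Friction and masses are not known exactly. Their poses are not given: they have to be found in the camera images.
- base_seat (a point): Centre of the seat face, 30 mm above the bench, of the spindle base: grey casting fixed on the bench, foot 84 x 150 x 12 mm, on it a round pedestal (76 mm dia) with two ears along its own +y and -y (ends 68 mm from centre, 34 mm wide, level with the seat face). On the seat face stands a steel spigot, 50 mm dia, 8 mm high, chamfered. z up.
- housing_mid (a point): Centre of the bearing housing, 31.5 mm above its underside. Aluminium, 63 mm tall, about 0.35 kg. Flange 76 mm dia, 14 mm thick, ears along own +y and -y (ends at 69 mm). Underside recess 52 mm dia, 9.5 mm deep. Round boss to grip, 48 mm dia, 17 to 55 mm up; top spigot 34 mm dia, 8 mm high. Stands recess down; a half turn is the same. Seated: 31.5 mm above base_seat.
- cap_mid (a point): Centre of the end cap, 22.5 mm above its underside. Bare aluminium, 45 mm tall, about 0.2 kg. Round flange 64 mm dia, 14 mm thick, with a blind recess in its underside, 36 mm dia, 9.5 mm deep; above it a round knob to grip, 30 mm dia, from 18 to 45 mm above the underside. Stands recess down on the bench; its yaw does not matter. Seated: 46 mm above housing_mid.
- screwdriver: Bystander, to be left where it is: yellow-handled screwdriver, 178 mm long, 31 mm high; origin at the centre of its underside
Things that resemble listed ones, but are neither listed nor needed, are in the scene too. What is shaped like the part that bears cap_mid but brown or red is not meant.

How it is judged:
On the way, in this order (a step that is already met when the one before it is completed fails the run):
1. the housing is fully home on the base's spigot, ears over ears (horizontal distance between housing_mid and base_seat below 0.003 m and z of housing_mid in the frame of base_seat between 0.0285 and 0.0335 m and angle between housing_mid's own z axis and vertical below 0.04 rad and angle between the y axis of housing_mid and the y axis of base_seat, either way round below 0.14 rad), for 0.2 s.
2. the end cap is fully home on the housing, which is still home on the base (horizontal distance between housing_mid and base_seat below 0.003 m and z of housing_mid in the frame of base_seat between 0.0285 and 0.0335 m and angle between each of housing_mid, cap_mid's own z axis and vertical below 0.04 rad and horizontal distance between cap_mid and housing_mid below 0.003 m and z of cap_mid in the frame of housing_mid between 0.043 and 0.048 m), for 0.2 s.
At the end, for the whole second after the job is handed in: Housing home on the base's spigot, ears in line with the base's within 8 degrees, and end cap home on the housing's spigot: each within 3 mm of centre, 2 mm (up) or 3 mm (down) of seated height and 2 degrees of upright; both released and at rest (all of step 2 and angle between the y axis of housing_mid and the y axis of base_seat, either way round below 0.14 rad and linear speed of each of housing, end_cap below 0.02 m/s and contact force between the fingers and housing below 0.1 N and contact force between the fingers and end_cap below 0.1 N); the robot touches nothing.
It fails at once if the housing or the end cap is dropped (falls free by some 2 cm or more) ((contact force between each of the arm, the fingers and housing below 0.05 N and linear speed of housing above 0.6 m/s) or (contact force between each of the arm, the fingers and end_cap below 0.05 N and linear speed of end_cap above 0.6 m/s)).
It fails at once if the screwdriver is shifted by more than 3 cm (distance of screwdriver from where it was at the start of the episode above 0.03 m).
It also fails if it takes over 61 s, if anything falls off the work surface, if the arm or the gripper's body presses on something with over 40 N, if the wrist force passes 120 N, or if a joint passes its speed limit or range.

## Working session

There is one attempt and no reset: what is moved stays moved. The work goes in short steps, Python scripts to look and compute and a tool call to move; the robot and the scene stay as the last step left them, time stands still between calls to the robot, and variables do not carry over. Pictures are saved under pics/ and viewed, at most 10 in all, crops included, and the job is handed in when it is done.

Besides the shell and the picture viewer there is one more tool, called by a JSON object that holds its "op" and its "data", one argument or row to a line. step_arm: Moves the arm, as the interface text tells. Its arguments: {"type":"object","properties":{"rows":{"type":"array"},"newtons":{"type":"number"}},"required":["rows"]}

```bash
mkdir -p pics; cat > h.py <<'E'
import numpy as np, cv2, pickle
from station import arm
def grab(n,tag):
    f=arm.grab_frame(n); cv2.imwrite(f'pics/{tag}.png',f['color']); pickle.dump(f,open(f'pics/{tag}.pkl','wb')); return f
def load(tag): return pickle.load(open(f'pics/{tag}.pkl','rb'))
def cam(f):
    h=f['color'].shape[0]; F=h/2/np.tan(np.radians(f['vfov'])/2)
    K=np.array([[F,0,f['cx']],[0,F,f['cy']],[0,0,1]]); R=cv2.Rodrigues(np.array(f['rvec'],float))[0]; return K,R,np.array(f['tvec'],float).ravel()
def ray(f,u,v,z):
    K,R,t=cam(f); c=-R.T@t; d=R.T@np.linalg.inv(K)@[u,v,1]; return c+d*(z-c[2])/d[2]
def proj(f,p):
    K,R,t=cam(f); q=K@(R@np.array(p,float)+t); return q[:2]/q[2]
E
python3 - <<'E'
from h import *
s=arm.get_state(); print(s['t'],s['eef_pos'],s['ee_rot'])
a=grab('top','t0'); b=grab('side','s0'); 
for f in(a,b):
    K,R,t=cam(f); print(K[0,0],f['cx'],f['cy'],-R.T@t,R.tolist())
print([k for k in a])
cv2.imwrite('pics/both.png',cv2.resize(np.vstack([a['color'],b['color']]),(480*1,600)))
E
```

```text
0.0 [ 0.27675212 -0.61513582  0.22563174] [ 3.13998157e+00 -1.45912997e-04 -2.71887690e+00]
374.6058232719994 326.5685782063619 198.1434812122709 [ 0.38771757 -0.07573985  0.89247577] [[-0.0077030950606145066, -0.9999267406178701, 0.009336794086285238], [-0.9866013575112561, 0.00607809344574739, -0.16303624792361687], [0.1629675540818891, -0.01046757743641362, -0.9865758998369965]]
417.5446211568425 316.6882166500855 198.40933423285162 [0.35466721 0.54994018 0.59566325] [[-0.9658775555093124, -0.25885290375371306, 0.008701837830362782], [-0.170482960467842, 0.6101250953548323, -0.7737460359887971], [0.1949771985476127, -0.7488274449007111, -0.633436145013842]]
['color', 'vfov', 'cx', 'cy', 'rvec', 'tvec']
```

View pics/t0.png

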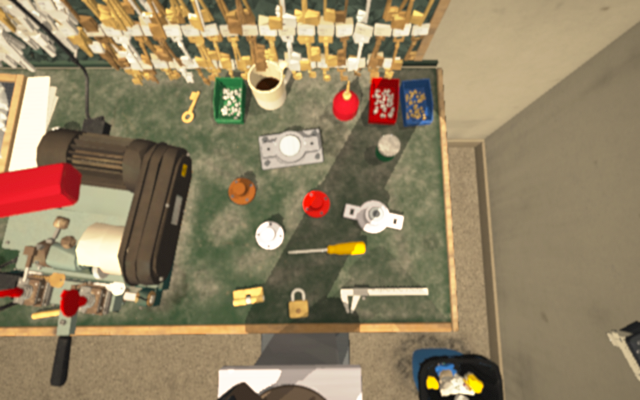

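View pics/s0.png

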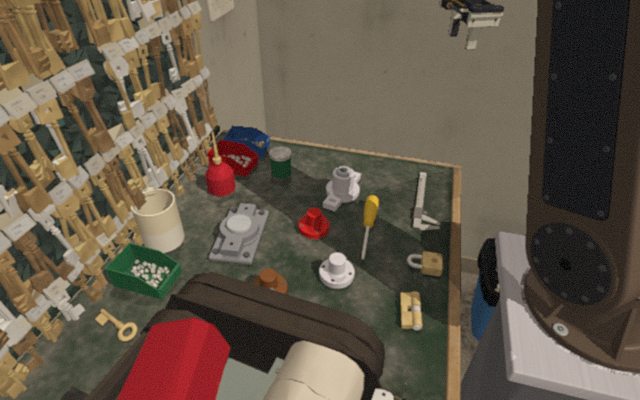

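Top view: the cap candidates are bare aluminium at (269,235), red at (316,204), brown at (242,190), plus a jar lid at (388,147). I choose (269,235). The housing is at (374,217), the base at (290,148) and the screwdriver at (330,249). The side view agrees, with cap (337,268), housing (343,185) and base (240,228). Next: a close crop to check, then measure.

```bash
python3 - <<'E'
from h import *
a=load('t0'); b=load('s0')
A=cv2.resize(a['color'][120:260,225:415],None,fx=4,fy=4,interpolation=cv2.INTER_CUBIC); cv2.imwrite('pics/crop0.png',A)
for n,u,v,z in(('cap',268,234,.03),('hous',373,217,.055),('base',289.5,146.5,.038),('screw_tip',290,251,.015),('screw_end',365,248,.015),('red',316,204,.03),('brown',242,190,.03)):print(n,ray(a,u,v,z).round(3))
E
```

```text
cap [0.448 0.05  0.03 ]
hous [ 0.482 -0.189  0.055]
base [0.653 0.002 0.038]
screw_tip [0.409 0.001 0.015]
screw_end [ 0.415 -0.174  0.015]
red [ 0.517 -0.06   0.03 ]
brown [0.551 0.113 0.03 ]
```

View pics/crop0.png

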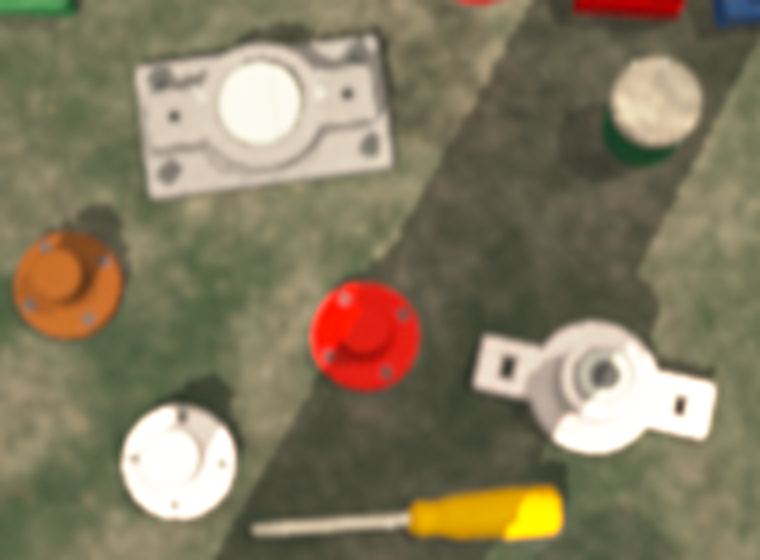

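The crop confirms it. The plain aluminium cap has its knob near crop (168,455), and red and brown are the decoys. The housing's ear holes are at crop (508,368) and (681,405). The base's holes are at (174,117) and (347,94), with its spigot at (260,102).

```bash
python3 - <<'E'
from h import *
a=load('t0')
c=lambda x,y,z: ray(a,x/4+225-.4,y/4+120-.4,z)
h1,h2=c(508,368,.014),c(681,405,.014); b1,b2=c(174,117,.03),c(347,94,.03)
for n,p,q in(('h',h1,h2),('b',b1,b2)):
    d=p-q; print(n,((p+q)/2).round(4),np.linalg.norm(d).round(4),'yaw',np.degrees(np.arctan2(-d[0],d[1])))
print(c(260,102,.038),c(602,375,.063),c(172,455,.045), c(180,462,.014))
E
```

```text
h [ 0.4889 -0.1948  0.014 ] 0.1041 yaw -12.556405257731857
b [0.6569 0.002  0.03  ] 0.1039 yaw 7.599409582493592
[0.65655755 0.00165391 0.038     ] [ 0.4896645  -0.19260801  0.063     ] [0.44807196 0.04884922 0.045     ] [0.44616692 0.04866915 0.014     ]
```

{"op": "step_arm", "data": {
  "rows": [
    [0.02,0.04,0,-0.1,0.087],
    [0.04,0.085,0,-0.2,0.087],
    [0.06,0.13,0,-0.3,0.087],
    [0.08,0.17,0,-0.4,0.087],
    [0.1,0.215,0,-0.42,0.087],
    [0.12,0.26,0,-0.42,0.087],
    [0.14,0.3,0,-0.42,0.087],
    [0.165,0.345,0,-0.42,0.087],
    [0.185,0.385,0,-0.42,0.087],
    [0.205,0.426,0,-0.42,0.087],
    [0.205,0.426,0,-0.42,0.087],
    [0.205,0.426,0,-0.42,0.087]
  ],
  "newtons": 30
}}

```text
t: 1.3
eef_pos: [0.4822, -0.1884, 0.2263]
ee_rot: [3.141, -0.001, -3.136]
force: [0.1, 0.2, 0.3]
width: 0.0874
gripper_force: 0.0
```

```bash
python3 - <<'E'
from h import *
w=grab('wrist','w1'); K,R,t=cam(w); print(K[0,0],-R.T@t,arm.get_state()['eef_pos']); print(proj(w,[.489,-.194,.063]),proj(w,[.489,-.194,.014]))
E
```

```text
331.93442462576127 [ 0.40657844 -0.18859438  0.38422534] [ 0.48174403 -0.18929045  0.22628256]
[312.33240979 195.01471786] [313.05629176 184.33215225]
```

View pics/w1.png

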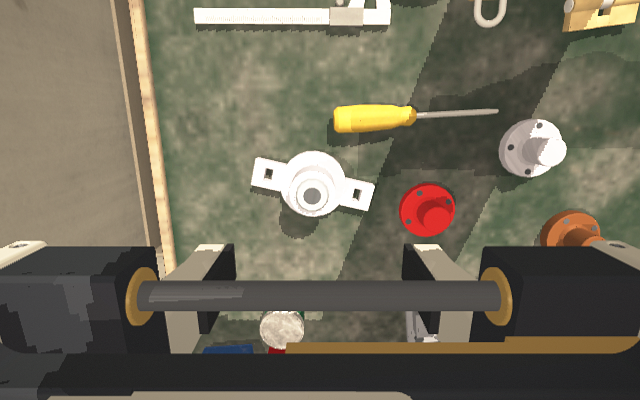

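The wrist view shows the housing top at (312,196) and ear holes at (268,174) and (357,194). That matches the predictions to within 1 px, so I descend and grip.

{"op": "step_arm", "data": {
  "rows": [
    [0.007,-0.005,-0.04,0,0.087],
    [0.007,-0.005,-0.08,0,0.087],
    [0.007,-0.005,-0.12,0,0.087],
    [0.007,-0.005,-0.15,0,0.087],
    [0.007,-0.005,-0.175,0,0.087],
    [0.007,-0.005,-0.195,0,0.087],
    [0.007,-0.005,-0.203,0,0.087],
    [0.007,-0.005,-0.203,0,0.07],
    [0.007,-0.005,-0.203,0,0.06],
    [0.007,-0.005,-0.203,0,0.05],
    [0.007,-0.005,-0.203,0,0.04],
    [0.007,-0.005,-0.203,0,0.04],
    [0.007,-0.005,-0.203,0,0.04],
    [0.007,-0.005,-0.203,0,0.04]
  ],
  "newtons": 30
}}

```text
t: 2.75
eef_pos: [0.4892, -0.1945, 0.0241]
ee_rot: [-3.141, 0.001, -3.138]
force: [-0.7, 0.4, 6.6]
width: 0.0469
gripper_force: 30.0
```

```bash
python3 - <<'E'
from h import *
w=load('w1'); p,q=ray(w,357,194,.014),ray(w,268,174,.014); d=p-q; print((p+q)/2,np.linalg.norm(d),np.degrees(np.arctan2(-d[0],d[1])),ray(w,312.5,196,.063))
s=arm.get_state(); print(s['eef_pos'],s['ee_rot'],s['width'],s['gripper_force'],s['force'])
E
```

```text
[ 0.48871537 -0.19419247  0.014     ] 0.10399119201737973 -12.66106228835529 [ 0.49001518 -0.19383245  0.063     ]
[ 0.48924234 -0.19450195  0.02409041] [-3.14144976e+00  7.03259290e-04 -3.13841167e+00] 0.04687309042234449 30.000925362110138 [-0.70458777  0.38566561  6.62919709]
```

{"op": "step_arm", "data": {
  "rows": [
    [0,0,0.01,0,0.04],
    [0,0,0.03,0,0.04],
    [0,0,0.06,0,0.04],
    [0,0,0.09,0,0.04],
    [0.015,0.018,0.1,0.05,0.04],
    [0.04,0.045,0.1,0.13,0.04],
    [0.065,0.075,0.1,0.2,0.04],
    [0.09,0.105,0.1,0.27,0.04],
    [0.115,0.135,0.1,0.33,0.04],
    [0.14,0.165,0.1,0.353,0.04],
    [0.155,0.185,0.1,0.353,0.04],
    [0.165,0.194,0.1,0.353,0.04],
    [0.1675,0.196,0.1,0.353,0.04],
    [0.1675,0.196,0.1,0.353,0.04],
    [0.1675,0.196,0.1,0.353,0.04]
  ],
  "newtons": 40
}}

```text
t: 4.25
eef_pos: [0.6556, 0.0006, 0.1235]
ee_rot: [3.141, -0.001, -2.787]
force: [-0.0, -1.0, -3.1]
width: 0.0468
gripper_force: 40.0
```

```bash
python3 - <<'E'
from h import *
w=grab('wrist','w2'); a=grab('top','t2'); b=grab('side','s2'); s=arm.get_state(); print(s['eef_pos'],s['ee_rot'])
z=cv2.resize(b['color'][130:290,170:370],(600,480),interpolation=cv2.INTER_CUBIC)
cv2.imwrite('pics/v2.png',np.hstack([cv2.resize(w['color'],(400,250)),cv2.resize(a['color'][70:270,190:510],(400,250))])); cv2.imwrite('pics/m2.png',np.vstack([cv2.imread('pics/v2.png'),cv2.resize(b['color'][120:290,130:530],(800,340))]))
E
```

```text
[6.55904440e-01 5.93506560e-04 1.23820927e-01] [ 3.14152679e+00 -3.14782568e-05 -2.78680498e+00]
```

View pics/m2.png

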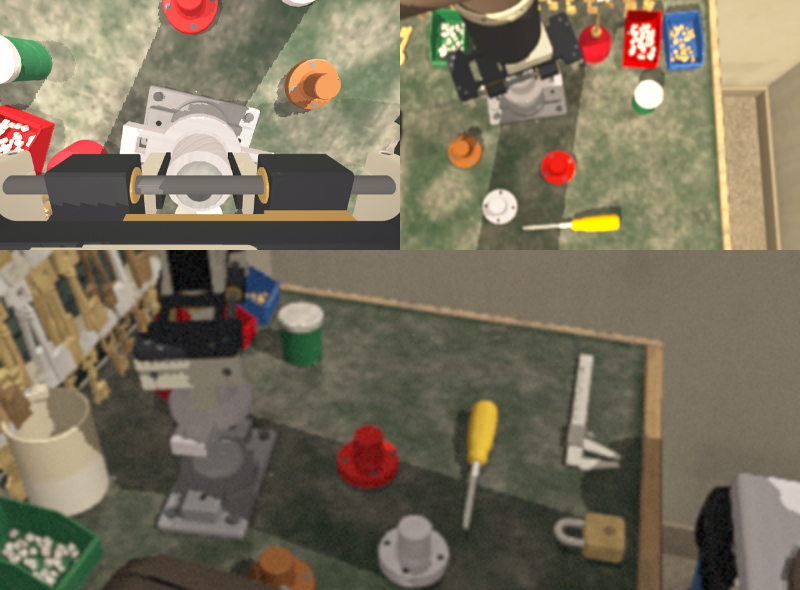

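```bash
python3 - <<'E'
from h import *
w=load('w2'); cv2.imwrite('pics/c2.png',cv2.resize(w['color'][120:360,170:450],(700,600),interpolation=cv2.INTER_CUBIC))
# predicted: base features and housing ear features
c=np.array([.6567,.0018,0]);y=np.radians(7.6);d=np.array([-np.sin(y),np.cos(y),0]);e=np.array([np.cos(y),np.sin(y),0])
T=arm.get_state()['eef_pos']; u=T[2]-.0241
cr=lambda p:((proj(w,p)-[170,120])*2.5).round(0).tolist()
for n,p in(('foot-x+y',c-.042*e+.075*d+[0,0,.012]),('foot-x-y',c-.042*e-.075*d+[0,0,.012]),('base ped edge -x',c-.038*e+[0,0,.03]),('hh+',[T[0],T[1],0]+.052*d+[0,0,u+.014]),('hh-',[T[0],T[1],0]-.052*d+[0,0,u+.014]),('fl -x',[T[0],T[1],0]-.038*e+[0,0,u+.014])):print(n,cr(p))
E
```

```text
foot-x+y [622.0, 138.0]
foot-x-y [171.0, 36.0]
base ped edge -x [400.0, 109.0]
hh+ [596.0, 379.0]
hh- [134.0, 283.0]
fl -x [410.0, 167.0]
```

View pics/c2.png

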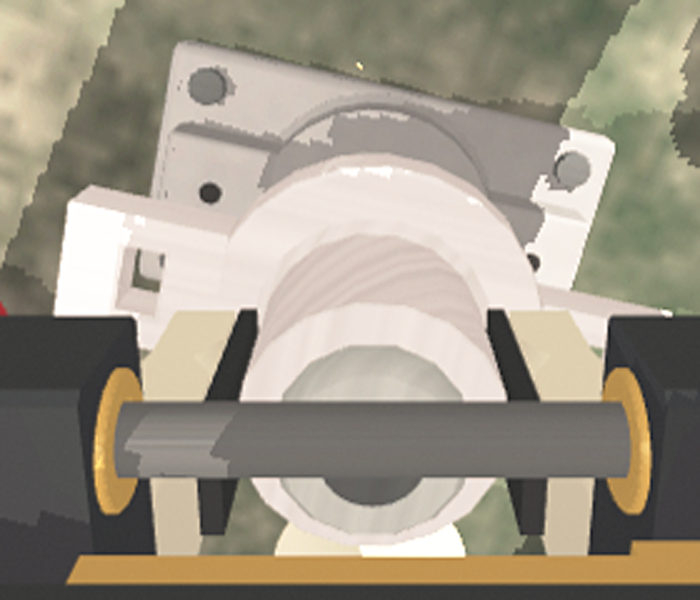

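The crop shows the housing level over the base, with its ears parallel to the foot. I fit the arcs to get the offset.

```bash
python3 - <<'E'
from h import *
from scipy.optimize import least_squares
w=load('w2'); T=np.array([.6559,.0006,.1238]); u=T[2]-.0241
def fit(P,z,r):
    X=np.array([ray(w,x/2.5+170-.3,y/2.5+120-.3,z)[:2] for x,y in P])
    s=least_squares(lambda c:np.hypot(*(X-c).T)-r,[.656,.001]); print(s.x.round(4),(s.fun*1e3).round(1))
fit([(232,236),(262,202),(290,182),(335,162),(385,155),(430,163),(470,184),(510,225)],u+.014,.038)
fit([(262,185),(280,155),(300,130),(340,110),(390,103),(440,120),(470,147),(488,180)],.03,.038)
fit([(248,400),(260,470),(300,520),(375,545),(450,520),(495,470),(507,400)],u+.055,.024)
for P,z in(([(178,42),(612,140)],.012),([(90,186),(228,218)],u+.014)):
    p,q=[ray(w,x/2.5+170,y/2.5+120,z) for x,y in P]; d=q-p; print(np.degrees(np.arctan2(-d[0],d[1])))
E
```

```text
[0.6544 0.0017] [-0.6 -0.4 -0.3  0.3  0.8  0.7 -0.1 -1.3]
[0.6555 0.0026] [ 0.  -0.7  0.2 -0.1  0.5  0.3 -0.2 -0.6]
[0.6537 0.0011] [-1.6 -1.5 -0.   0.9 -0.4 -1.3 -1.5]
7.632026943326511
6.553339827651328
```

Base relative to housing is about +1 mm in x and +1 mm in y, and the yaw agrees to about 1°. I lower to just above the spigot, then go slowly.

{"op": "step_arm", "data": {
  "rows": [
    [0.001,0.001,-0.02,0.01,0.04],
    [0.001,0.001,-0.04,0.015,0.04],
    [0.001,0.001,-0.053,0.015,0.04],
    [0.001,0.001,-0.058,0.015,0.04],
    [0.001,0.001,-0.06,0.015,0.04],
    [0.001,0.001,-0.062,0.015,0.04],
    [0.001,0.001,-0.0635,0.015,0.04],
    [0.001,0.001,-0.0635,0.015,0.04]
  ]
}}

```text
t: 5.2
eef_pos: [0.6579, 0.0024, 0.0607]
ee_rot: [-3.141, 0.001, -2.771]
force: [0.5, -0.6, -0.9]
width: 0.0466
gripper_force: 40.0
```

{"op": "step_arm", "data": {
  "rows": [
    [0,0,-0.001,0,0.04],
    [0,0,-0.002,0,0.04],
    [0,0,-0.002,0,0.04]
  ]
}}

```text
t: 5.5
eef_pos: [0.6578, 0.0019, 0.0592]
ee_rot: [-3.141, 0.001, -2.77]
force: [-0.8, -3.7, -0.3]
width: 0.0468
gripper_force: 40.0
```

{"op": "step_arm", "data": {
  "rows": [
    [-0.0003,-0.0006,-0.001,0,0.04],
    [-0.0003,-0.0006,-0.002,0,0.04],
    [-0.0003,-0.0006,-0.003,0,0.04],
    [-0.0003,-0.0006,-0.003,0,0.04]
  ]
}}

```text
t: 5.9
eef_pos: [0.6571, 0.0015, 0.0548]
ee_rot: [-3.141, -0.0, -2.771]
force: [0.3, -5.0, -2.0]
width: 0.0468
gripper_force: 40.0
```

{"op": "step_arm", "data": {
  "rows": [
    [0,-0.0004,-0.0005,0,0.04],
    [0,-0.0004,-0.001,0,0.04],
    [0,-0.0004,-0.0013,0,0.04],
    [0,-0.0004,-0.0013,0,0.04]
  ]
}}

```text
t: 6.3
eef_pos: [0.6571, 0.0014, 0.0542]
ee_rot: [-3.141, 0.0, -2.771]
force: [-1.8, -3.4, 3.7]
width: 0.047
gripper_force: 40.0
```

It is seated: contact force is upward and the height matches. I release, rise clear and check.

{"op": "step_arm", "data": {
  "rows": [
    [0,0,0,0,0.055],
    [0,0,0,0,0.065],
    [0,0,0,0,0.08],
    [0,0,0,0,0.087],
    [0,0,0,0,0.087],
    [0,0,0.02,0,0.087],
    [0,0,0.05,0,0.087],
    [0,0,0.09,0,0.087],
    [0,0,0.13,0,0.087],
    [-0.03,0,0.16,0,0.087],
    [-0.06,0,0.17,0,0.087],
    [-0.08,0,0.17,0,0.087],
    [-0.08,0,0.17,0,0.087]
  ]
}}

```text
t: 7.6
eef_pos: [0.5753, 0.0016, 0.2251]
ee_rot: [3.141, 0.002, -2.771]
force: [0.4, 0.4, 0.6]
width: 0.0868
gripper_force: 0.0
```

```bash
python3 - <<'E'
from h import *
w=grab('wrist','w3'); b=grab('side','s3'); p=proj(w,[.657,.0015,.05]); print(p, proj(b,[.657,.0015,.05]),arm.get_state()['eef_pos'],arm.get_state()['force'])
x,y=p.astype(int)-[110,90]; x=max(x,0);y=max(y,0); print(x,y)
bx,by=proj(b,[.657,.0015,.05]).astype(int)-[60,70]
cv2.imwrite('pics/c3.png',np.hstack([cv2.resize(w['color'][y:y+180,x:x+150],(440,528)),cv2.resize(b['color'][by:by+150,bx:bx+100],(352,528))]))
E
```

```text
[290.83558423 253.26953711] [237.40769752 216.86981853] [0.57720064 0.0015814  0.22430227] [1.01104288 0.76376914 0.16873818]
180 163
```

View pics/c3.png

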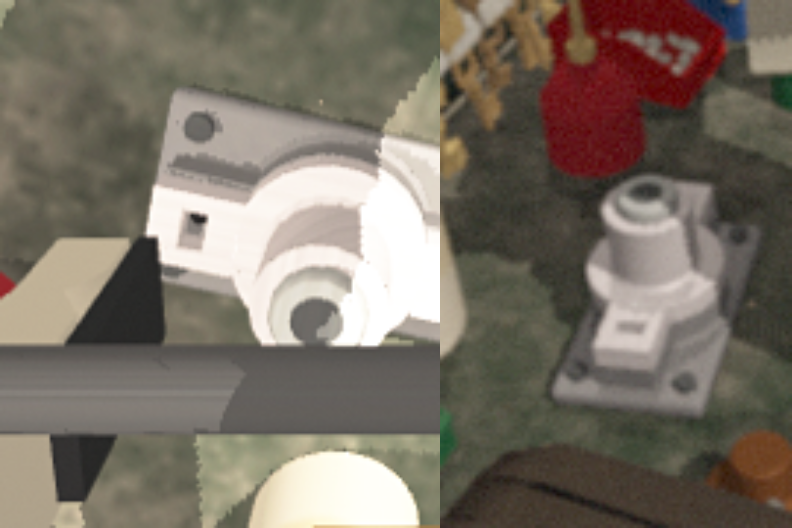

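The housing is home: its ears lie over the foot's ears and the flange is flush (housing top at left panel (315,318)). Now to above the cap.

{"op": "step_arm", "data": {
  "rows": [
    [-0.03,0.01,0,-0.1,0.087],
    [-0.06,0.02,0,-0.2,0.087],
    [-0.09,0.03,0,-0.3,0.087],
    [-0.12,0.042,0,-0.37,0.087],
    [-0.13,0.0475,0,-0.37,0.087],
    [-0.13,0.0475,0,-0.37,0.087],
    [-0.13,0.0475,0,-0.37,0.087]
  ]
}}

```text
t: 8.4
eef_pos: [0.4481, 0.0493, 0.2239]
ee_rot: [-3.141, 0.0, -3.139]
force: [-0.4, 0.4, -0.6]
width: 0.087
gripper_force: 0.0
```

```bash
python3 - <<'E'
from h import *
w=grab('wrist','w4'); x,y=proj(w,[.4475,.049,.014]); print(x,y,proj(w,[.448,.049,.045]),arm.get_state()['eef_pos'])
x,y=int(x)-70,int(y)-60; print(x,y); cv2.imwrite('pics/c4.png',cv2.resize(w['color'][y:y+120,x:x+140],(700,600),interpolation=cv2.INTER_CUBIC))
E
```

```text
317.7466463420464 178.10635244059148 [317.70342822 184.57885405] [0.44819305 0.04911594 0.22369668]
247 118
```

View pics/c4.png

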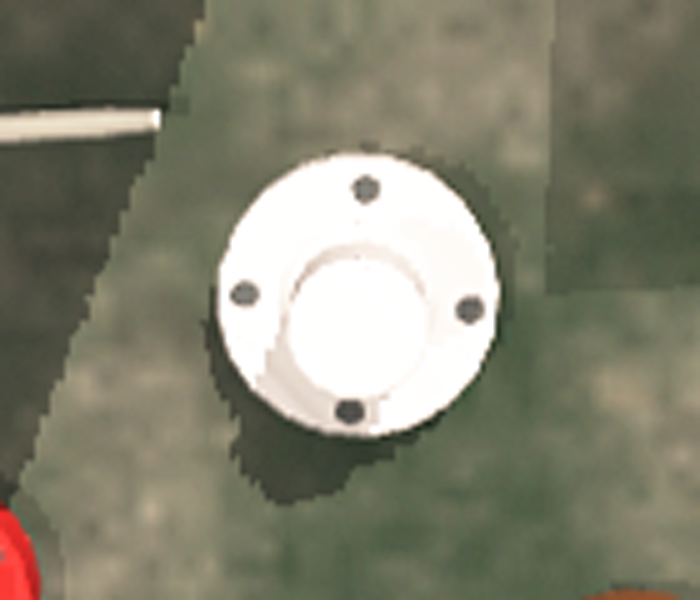

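The crop shows the cap's four flange holes, mean (358,300), and the knob centre at (359,326). The cap is about 1 mm in −x and +1 mm in y from the TCP, so I descend and grip.

{"op": "step_arm", "data": {
  "rows": [
    [-0.001,0.001,-0.04,0,0.087],
    [-0.001,0.001,-0.08,0,0.087],
    [-0.001,0.001,-0.12,0,0.087],
    [-0.001,0.001,-0.15,0,0.075],
    [-0.001,0.001,-0.175,0,0.07],
    [-0.001,0.001,-0.195,0,0.06],
    [-0.001,0.001,-0.203,0,0.06],
    [-0.001,0.001,-0.203,0,0.05],
    [-0.001,0.001,-0.203,0,0.04],
    [-0.001,0.001,-0.203,0,0.03],
    [-0.001,0.001,-0.203,0,0.02],
    [-0.001,0.001,-0.203,0,0.02],
    [-0.001,0.001,-0.203,0,0.02],
    [-0.001,0.001,-0.203,0,0.02]
  ],
  "newtons": 25
}}

```text
t: 9.85
eef_pos: [0.4466, 0.0501, 0.0216]
ee_rot: [3.141, 0.001, -3.14]
force: [-1.1, -0.7, 7.2]
width: 0.029
gripper_force: 25.0
```

{"op": "step_arm", "data": {
  "rows": [
    [0,0,0.01,0,0.02],
    [0,0,0.03,0,0.02],
    [0,0,0.06,0,0.02],
    [0,0,0.09,0,0.02],
    [0,0,0.115,0,0.02],
    [0.015,0,0.125,0.05,0.02],
    [0.045,-0.008,0.125,0.13,0.02],
    [0.08,-0.016,0.125,0.2,0.02],
    [0.115,-0.025,0.125,0.27,0.02],
    [0.15,-0.034,0.125,0.33,0.02],
    [0.18,-0.042,0.125,0.36,0.02],
    [0.2,-0.047,0.125,0.37,0.02],
    [0.2105,-0.0487,0.125,0.37,0.02],
    [0.2105,-0.0487,0.125,0.37,0.02],
    [0.2105,-0.0487,0.125,0.37,0.02],
    [0.2105,-0.0487,0.125,0.37,0.02]
  ],
  "newtons": 35
}}

```text
t: 11.45
eef_pos: [0.6557, 0.0016, 0.1461]
ee_rot: [3.141, -0.0, -2.771]
force: [-0.1, -0.1, -1.9]
width: 0.0285
gripper_force: 35.0
```

```bash
python3 - <<'E'
from h import *
w=grab('wrist','w5'); b=grab('side','s5'); print(arm.get_state()['eef_pos'],arm.get_state()['force'])
cv2.imwrite('pics/c5.png',np.hstack([cv2.resize(w['color'][160:360,220:420],(480,480),interpolation=cv2.INTER_CUBIC),cv2.resize(b['color'][130:280,190:290],(320,480))]))
E
```

```text
[0.65597478 0.0015952  0.14627273] [ 0.01287071  0.27661789 -3.26642359]
```

View pics/c5.png

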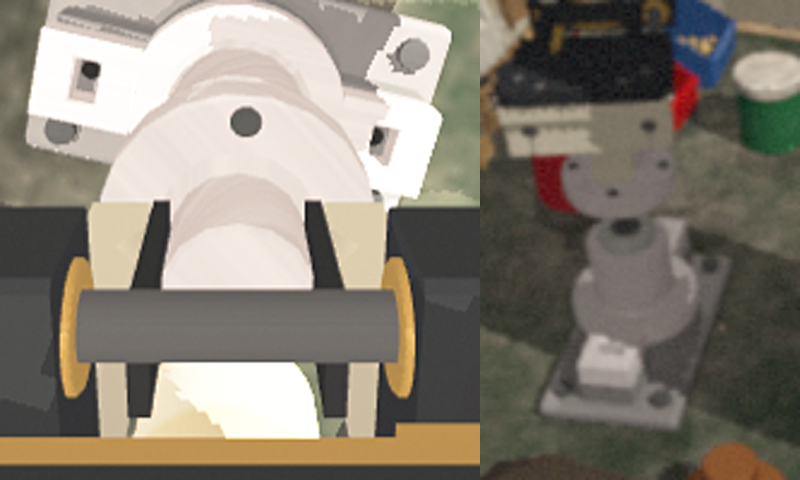

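```bash
python3 - <<'E'
from h import *
from scipy.optimize import least_squares
w=load('w5'); u=.1463-.0216
def fit(P,z,r):
    X=np.array([ray(w,x/2.4+220-.3,y/2.4+160-.3,z)[:2] for x,y in P])
    s=least_squares(lambda c:np.hypot(*(X-c).T)-r,[.656,.001]); print(s.x.round(4),(s.fun*1e3).round(1))
fit([(102,195),(112,165),(130,137),(160,111),(200,96),(240,92),(290,101),(335,127),(360,160),(371,195)],u+.014,.032)
fit([(150,25),(175,8),(205,0),(275,5),(310,27),(333,60),(343,95)],.044,.038)
p=[ray(w,x/2.4+220,y/2.4+160,.044) for x,y in((87,78),(384,147))]; print((p[0]+p[1])/2,np.linalg.norm(p[0]-p[1]))
print(ray(w,246/2.4+220,122/2.4+160,u+.014))
E
```

```text
[0.6562 0.002 ] [-0.8 -0.4 -0.   0.4  0.1  0.   0.1  0.2 -0.2 -1. ]
[ 6.556e-01 -5.000e-04] [ 0.6  0.3 -0.7 -0.2  0.1  0.   0.4]
[0.65678129 0.00281041 0.044     ] 0.10402436224934332
[ 0.63195005 -0.00510877  0.1387    ]
```

{"op": "step_arm", "data": {
  "rows": [
    [0,0,-0.01,0,0.02],
    [0,0,-0.02,0,0.02],
    [0,0,-0.027,0,0.02],
    [0,0,-0.03,0,0.02],
    [0,0,-0.031,0,0.02],
    [0,0,-0.0315,0,0.02]
  ]
}}

```text
t: 12.15
eef_pos: [0.6567, 0.0012, 0.1141]
ee_rot: [-3.141, -0.0, -2.771]
force: [0.2, 0.5, -1.5]
width: 0.0285
gripper_force: 35.0
```

{"op": "step_arm", "data": {
  "rows": [
    [0,0,-0.001,0,0.02],
    [0,0,-0.002,0,0.02],
    [0,0,-0.003,0,0.02],
    [0,0,-0.003,0,0.02]
  ]
}}

```text
t: 12.55
eef_pos: [0.6567, 0.0013, 0.1113]
ee_rot: [-3.142, 0.0, -2.771]
force: [0.7, -0.5, -3.9]
width: 0.0283
gripper_force: 35.0
```

{"op": "step_arm", "data": {
  "rows": [
    [0,0,-0.001,0,0.02],
    [0,0,-0.002,0,0.02],
    [0,0,-0.003,0,0.02],
    [0,0,-0.0035,0,0.02],
    [0,0,-0.0035,0,0.02]
  ]
}}

```text
t: 13.05
eef_pos: [0.6567, 0.0013, 0.1077]
ee_rot: [-3.142, 0.0, -2.771]
force: [0.4, 0.4, -2.4]
width: 0.0282
gripper_force: 35.0
```

u = 0.086, about 1 mm left to go.

{"op": "step_arm", "data": {
  "rows": [
    [0,0,-0.0006,0,0.02],
    [0,0,-0.0012,0,0.02],
    [0,0,-0.0016,0,0.02],
    [0,0,-0.0016,0,0.02]
  ]
}}

```text
t: 13.45
eef_pos: [0.6568, 0.0013, 0.1067]
ee_rot: [-3.141, 0.001, -2.771]
force: [-0.9, -0.0, 2.5]
width: 0.029
gripper_force: 35.0
```

Seated, with a 2.5 N push. I release and retreat.

{"op": "step_arm", "data": {
  "rows": [
    [0,0,0,0,0.04],
    [0,0,0,0,0.055],
    [0,0,0,0,0.07],
    [0,0,0,0,0.075],
    [0,0,0.015,0,0.08],
    [0,0,0.04,0,0.08],
    [0,0,0.08,0,0.08],
    [-0.02,0,0.12,0,0.08],
    [-0.06,-0.02,0.14,0,0.08],
    [-0.1,-0.06,0.14,0,0.08],
    [-0.12,-0.1,0.14,0,0.08],
    [-0.12,-0.14,0.14,0,0.08],
    [-0.12,-0.18,0.14,0,0.08],
    [-0.12,-0.2,0.14,0,0.08],
    [-0.12,-0.2,0.14,0,0.08]
  ]
}}

```text
t: 14.95
eef_pos: [0.5362, -0.201, 0.2459]
ee_rot: [-3.141, -0.0, -2.774]
force: [-0.8, 0.3, 0.3]
width: 0.08
gripper_force: 0.0
```

```bash
python3 - <<'E'
from h import *
a=grab('top','t6'); b=grab('side','s6'); print(arm.get_state()['t'],arm.get_state()['eef_pos'],arm.get_state()['force'])
cv2.imwrite('pics/c6.png',np.hstack([cv2.resize(a['color'][100:200,240:340],(450,450),interpolation=cv2.INTER_CUBIC),cv2.resize(b['color'][130:280,190:290],(300,450),interpolation=cv2.INTER_CUBIC)]))
for f in(a,b): print([proj(f,[.657,.0015,z]).round(1).tolist() for z in(.03,.085,.13)])
E
```

```text
15.05 [ 0.53637394 -0.19901536  0.24591528] [0.20494375 0.42440807 0.32818972]
[[290.0, 145.9], [287.8, 138.6], [285.9, 131.8]]
[[238.5, 224.4], [235.4, 203.1], [232.5, 184.3]]
```

View pics/c6.png

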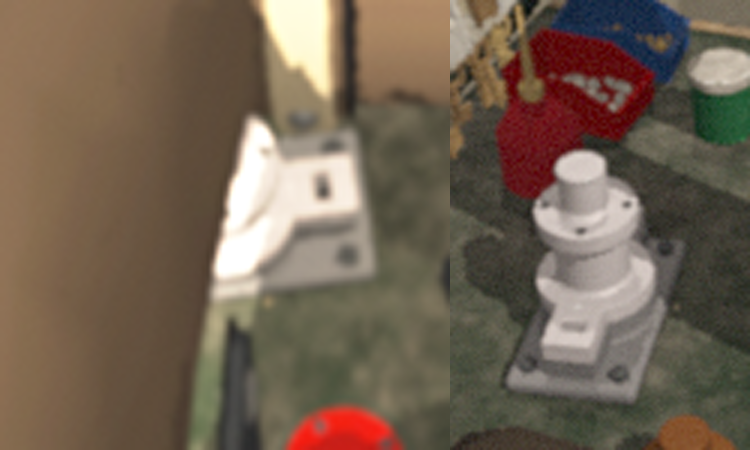

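The side view shows the cap upright on the housing, knob top at (233,184) against a predicted (232.5,184.3), so it is fully home. The screwdriver was not touched. Handing in.

```bash
python3 -c "
from station import arm; print(arm.job_done())"
```

```text
the job is handed in; nothing more can be done
None
```

The housing is seated on the base spigot with its ears in line, the end cap is home on top, both are released, and the job was handed in at about 15 s; no verdict was returned.

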